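# Load a stone seal and feed the graver three clicks

## Robot

A 6-joint arm with a two-finger parallel gripper is mounted at the origin on the work surface. World frame = base frame: x ahead of the robot, y to its left, z up, the work surface at z = 0. Lengths are in m, angles in rad, forces in N, time in s.
With the tool pointing down it reaches from about 0.375 to 0.925 m from the base axis. Payload 5.7 kg.
Tool frame: the origin (TCP) lies midway between the tips of the shut fingers; the grasp point (between the pads) lies 19 mm behind it; z points along the fingers, y is the line along which they close (so a half turn about z gives the same grasp; the last joint's range is limited). The gripper opens to 85 mm and grips with 20 to 120 N. Pads are 22 mm wide; open, the fingers measure 114 mm over their backs; the gripper's body (76 mm by 85 mm) begins 54 mm behind the grasp point. The pads swing forward as they close: fully open they stand 13 mm farther back than shut.
Start: joints at [1.003, 0.359, 1.51, -0, 1.272, -0.115], TCP at [0.262, 0.54, 0.231] pointing down, gripper open.
Joint ranges: [-2.97, 2.97], [-1.01, 2.36], [0.21, 2.38], [-0.96, 4.11], [0.2, 2.71], [-2.98, 2.98]. Speed limits (rad/s): [2.39, 2.39, 3.14, 3.14, 3.14, 3.14].

## Interface

Orientations are given as a unit quaternion [x, y, z, w].
In Python, from workcell import * gives the robot as it stands.
- The arm moves only by the tool drive_tool, never from a script. Its argument "deltas" is a list of rows, each a list of 3 entries, a list of its own where there are three numbers: the shift along the tool's x, y, z in m, then the turn, a rotation vector about the tool's x, y, z in degrees, then the opening, from 0 (shut) to 1 (fully open). A call has 1 to 5 rows; each row shifts and turns the commanded pose from where the row before left it, along the tool's axes as they then stand; what a row does not reach is not made up. A row lasts 1/10 s, in which the tool goes at most 50 mm and 8.59 degrees, less where a joint would pass 70% of its speed; a pose out of reach is approached as far as the arm can. A call is refused whole if a number of a shift passes 0.05 or a number of a turn 8.59, either way. A call with a gripper value outside its range is refused whole. The fingers move at their own pace and stop on an object; "newtons" is the grip in N (left out, the last holds). Time passes only in rows, so rows that do not move let the fingers close. It gives the time, the measured TCP pose, the force, the opening and the grip force at its end, in the units of the state.
- get_state(): the state, without advancing time (a new reading comes with each control period).
- get_image(name): name is "scene" or "side" or "wrist"; returns a dict with "pixels" (384x512x3 uint8, red, green, blue), "fovy" (degrees; the focal length in pixels is half the picture's height over the tangent of half this angle, whatever the lens; pixels are square), "cx", "cy" (the principal point, pixels), "R" (3x3) and "t" (3): a world point X has camera coordinates R X + t. Camera axes: x right, y down, z forward; pixel columns grow to the right and rows downward; lengths in m; the calibration is good to about 2 mm. The wrist camera is an equidistant fisheye: a pixel r from the principal point sees the ray r / f radians off the axis. A picture is of the moment at which its call begins. There is no depth.
- job_done(): hands the job in; it is judged then, once.
Trained networks look in a picture, given as the dict that the camera call returned (one of the last four; its "shot" number tells which), for a name from the list of things; names that differ only in an ending like _2 or _b are one class to them, and where a whole thing is asked for, a point or a joint stands for the part that bears it (a point fixed in the world has none). Each returns a list of dicts, best first, with "p" (0 to 1); they miss things now and then, are a little off and sometimes report something else, mostly with a low value. They report only what shows in the picture. A call takes as long as a camera call. They do not tell look-alikes from the thing itself.
- regions_of(name, picture): "pixels" (384x512 bool, what is visible of it) and "bbox" ([centre column, centre row, width, height] in pixels, round what is visible of it).
The state is a dict: "time": time; "q": joint angles; "dq": joint speeds; "effort": joint torques, N m; "tcp_pos": TCP position; "tcp_rot": TCP orientation; "wrist_force": force on the tool from outside, world axes, zero at the start; "ft_torque": the same for the moment, N m; "finger_gap": opening from 0.0 (shut) to 1.0 (fully open); "grip_force": force on a finger pad.
Only numpy, scipy, OpenCV 4.12 (cv2) and the standard library are available. Lean on these libraries where they do the work, as an engineer would, in place of code of your own. Each camera call takes 0.05 s, during which the arm holds its last target. There are 200 camera calls.

## Task

Lay the dark red stone seal gently, without dropping it, in the brass-cornered cradle of the bench engraver, lying flat and with its plain square face towards the graver, and let go of it. Then turn the black feed dial on the sloping panel exactly three clicks clockwise from where it stands, without ever going past the third click, and let go. Leave the other things on the bench where they are.

Things in the scene. Friction and masses are not known exactly. Their poses are not given: they have to be found in the camera images.
- engraver: Grey bench engraver fixed to the bench, upright, yaw within 0.25 rad: base plate 270 (x) x 290 (y) x 20 mm thick. Origin: centre of its underside; x points away from the operator to the graver's end, y left, z up. Cradle on its left half, sloping panel with the dial on its right half.
- cradle (a point): Centre of the cradle's floor, 20 mm above the bench, axes as the engraver's. Four brass corner stubs, 10 mm high, leave 106 mm along x and 56 mm along y for the seal; between the stubs the sides are open over the middle 66 mm of the length and the ends over the middle 28 mm of the width.
- seal: Dark red stone seal blank to load, about 0.32 kg, lying on the bench: prism 70 mm long, 40 x 40 mm, its plain square end at x = +45 mm; at the other end a round amber carved knob reaching to x = -45 mm. Origin: on the underside, under the middle of its 90 mm length; x along it towards the plain face, z up.
- seal_mid (a point): Centre of the seal's prism part: 10 mm ahead of the seal's origin and 20 mm up.
- seal_face (a point): Centre of the seal's plain square end face.
- dial (a joint): Angle of the feed dial, rad, growing clockwise as seen looking at its face. Detents every 22.5 degrees (0.3927 rad) from 0 to 7 clicks, end stops just beyond; it starts in detent 0, 1 or 2. About 0.15 N m leaves a detent; let go, it snaps into the nearest one.
- dial_grip (a point): On the dial's axis, in its grip bar. z: the axis, out of the face (35 degrees from vertical, leaning to the engraver's -x); x: along the bar to its white-marked end. Black disc 68 mm across, its top 24 mm below this point; the bar across it is 60 mm long, 15 mm wide and ends 12 mm above this point.
- dial_mark (a point): White mark near the rim of the dial's disc at the pointing end of the bar, 30 mm from the axis; it turns with the dial over black scale ticks, one a click.
- jade: Bystander: green stone seal of the same shape and size as the red one, lying on the bench. Leave it.
- paste: Bystander: round white jar of seal paste with a red cap, 64 mm across, 50 mm high. Leave it.
- brush: Bystander: dark wooden brush 170 mm long lying along its x. Leave it.
- panel (a point): Centre of the panel's sloping face, 78 mm above the bench; z square to the face, 35 degrees from vertical, leaning to the engraver's -x. The wedge-shaped housing is 110 mm wide (engraver y -135 to -25 mm), x from -91 to +13 mm, and rises from 46 mm above the bench at the front to 110 mm at the back.
- graver_tip (a point): Tip of the pointed steel bit of the graver, a motor 36 mm across lying along the engraver's x beyond the cradle, pointing back at it; highest point 69 mm above the bench. The dial drives it 4 mm towards the cradle a click; at the third click it still stands clear of the seal.
Not all that is in view belongs to the job. What is meant by the seal is not purple, and is the smaller of those in its own colour.

How it is judged:
By the outcome, as a careful person would: the job done as asked, in the order asked, and still so for the second after the job is handed in, with the robot touching nothing.
It also fails if it takes over 51 s, if anything falls off the work surface, if the arm or the gripper's body presses on something with over 40 N, if the wrist force passes 120 N, or if a joint passes its speed limit or range.

## Working session

There is one attempt and no reset: what is moved stays moved. The work goes in short steps, Python scripts to look and compute and a tool call to move; the robot and the scene stay as the last step left them, time stands still between calls to the robot, and variables do not carry over. Pictures are saved under pics/ and viewed, at most 10 in all, crops included, and the job is handed in when it is done.

Besides the shell and the picture viewer there is one more tool, called after "Request:" by a JSON object that holds its "fn" and its "kwargs", one argument or row to a line. drive_tool: Moves the arm, as the interface text tells. Its arguments: {"type":"object","properties":{"deltas":{"type":"array"},"newtons":{"type":"number"}},"required":["deltas"]}

```bash
mkdir -p pics; ls; cat > h.py <<'E'
from workcell import *
import numpy as np, cv2
from scipy.spatial.transform import Rotation as Rn
def save(im,n,crop=None,s=1):
    p=im["pixels"][:,:,::-1]
    if crop: c0,c1,r0,r1=crop; p=p[r0:r1,c0:c1]
    cv2.imwrite("pics/"+n,cv2.resize(np.ascontiguousarray(p),None,fx=s,fy=s,interpolation=cv2.INTER_CUBIC))
def ray(im,uv,fish=False):
    f=192/np.tan(np.radians(im["fovy"])/2); x=(uv[0]-im["cx"])/f; y=(uv[1]-im["cy"])/f
    if fish:
        r=np.hypot(x,y); s=np.sin(r)/r if r>1e-9 else 1; d=np.array([x*s,y*s,np.cos(r)])
    else: d=np.array([x,y,1.])
    R=np.array(im["R"]); t=np.array(im["t"]); d=R.T@d
    return -R.T@t, d/np.linalg.norm(d)
def proj(im,X,fish=False):
    f=192/np.tan(np.radians(im["fovy"])/2); c=np.array(im["R"])@X+np.array(im["t"])
    if fish:
        h=np.hypot(c[0],c[1]); k=np.arctan2(h,c[2])/max(h,1e-9)
    else: k=1/c[2]
    return np.array([im["cx"]+f*k*c[0],im["cy"]+f*k*c[1]])
def tri(rays):
    A=np.zeros((3,3));b=np.zeros(3)
    for o,d in rays:
        P=np.eye(3)-np.outer(d,d);A+=P;b+=P@o
    X=np.linalg.solve(A,b); return X,[np.linalg.norm(np.cross(X-o,d)) for o,d in rays]
def onz(im,uv,z,fish=False):
    o,d=ray(im,uv,fish); return o+d*(z-o[2])/d[2]
E
python3 - <<'E'
from h import *
ims={}
for n in ["scene","side","wrist"]:
    im=get_image(n); ims[n]=im; 
    print(n,im["fovy"],np.round(-np.array(im["R"]).T@im["t"],3),im["shot"])
    for k in ["seal","engraver","dial","jade","dial_mark"]:
        for r in regions_of(k,im): print(n,k,round(r["p"],2),np.round(r["bbox"]))
save(ims["scene"],"scene.png",s=1.5);
a=[ims[k]["pixels"][:,:,::-1] for k in("side","wrist")]
cv2.imwrite("pics/sw.png",cv2.resize(np.hstack(a),(800,300)))
print(get_state())
E
```

```text
pics
scene 50.03528083430513 [1.121 0.345 1.261] 1
scene seal 0.86 [333. 222.  31.  21.]
scene seal 0.83 [292. 203.  34.  28.]
scene seal 0.74 [334. 185.  19.  24.]
scene engraver 0.8 [195. 208. 112.  99.]
scene engraver 0.61 [333. 222.  30.  18.]
scene dial 0.57 [181. 168.  24.  17.]
scene jade 0.65 [346. 277.  19.  30.]
scene dial_mark 0.64 [180. 168.  22.  24.]
side 52.83251724509773 [ 0.093 -0.766  0.818] 2
side seal 0.84 [197. 156.  28.  14.]
side seal 0.59 [169. 181.  20.  25.]
side seal 0.56 [219. 178.  44.  23.]
side engraver 0.95 [322. 224. 134. 100.]
side dial 0.85 [333. 221.  21.  30.]
side jade 0.78 [218. 127.  24.  15.]
side dial_mark 0.94 [333. 222.  19.  32.]
wrist 65.70646984690485 [0.197 0.571 0.374] 3
wrist seal 0.62 [104. 361.  35.  44.]
wrist seal 0.46 [ 60. 287.   3.   5.]
{'time': 0.9, 'q': array([ 1.00290422e+00,  3.58768463e-01,  1.51036542e+00, -6.92754427e-06,
        1.27249623e+00, -1.15110662e-01]), 'dq': array([-0.00018931,  0.00117707,  0.00135386, -0.00157794, -0.00027889,
       -0.00271273]), 'effort': array([ 9.98098367e-04, -5.27570915e+01, -2.79052609e+01, -1.26165228e-04,
        1.86929014e-03, -1.20226184e-05]), 'tcp_pos': array([0.26249182, 0.53952661, 0.23129876]), 'tcp_rot': array([ 2.24460822e-01,  9.74483114e-01, -1.87592131e-05, -3.15384197e-06]), 'wrist_force': array([-0.48196801,  0.60633834, -0.38121683]), 'ft_torque': array([ 0.01553735, -0.00276675,  0.01495123]), 'grip_force': 0.0, 'finger_gap': 0.9975496232092181}
```

View pics/scene.png

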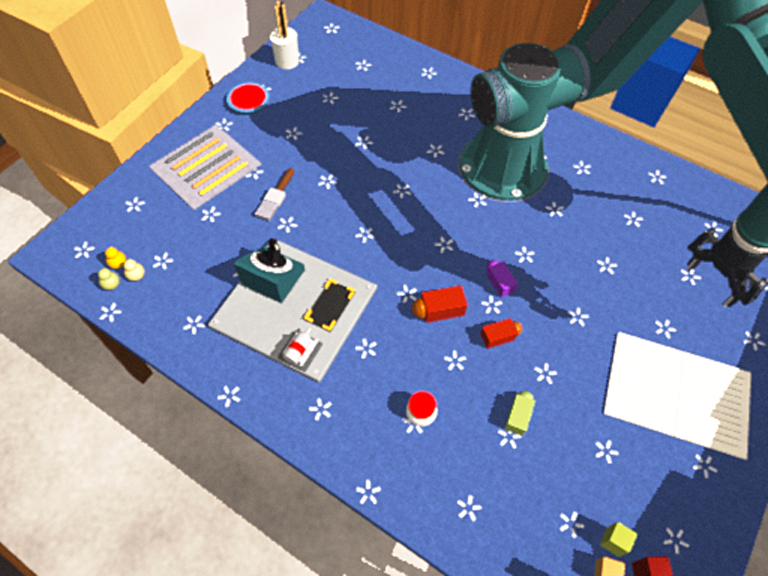

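View pics/sw.png

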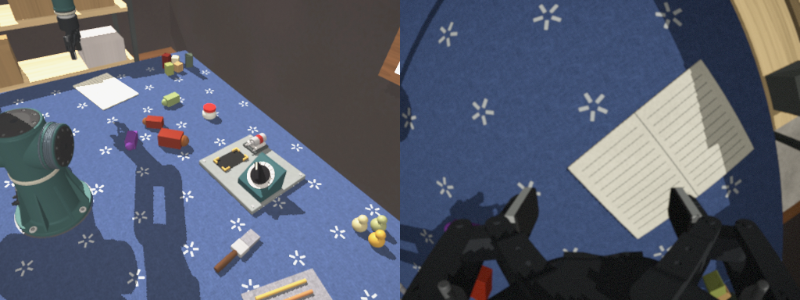

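The scene view (raw pixels) shows four seal-like things: 
- a large red one at (292,203)
- a small red one at (333,222)
- a purple one at (334,185)
- a green jade one at (346,277)

I choose the small red at (333,222). In the side view it is at (197,156). The engraver is at (195,208), with its cradle near (220,203) and its dial near (181,168).

```bash
python3 - <<'E'
from h import *
a=get_image("scene"); b=get_image("side")
save(a,"crop.png",(130,370,150,310),3.2)
def rg(k,im,near):
    L=[r for r in regions_of(k,im)]; 
    if not L: return None
    r=min(L,key=lambda r:np.hypot(*(np.array(r["bbox"][:2])-near)))
    ys,xs=np.nonzero(r["pixels"]); return r,np.array([xs.mean(),ys.mean()])
for k,na,nb in [("seal",(333,222),(197,156)),("seal",(292,203),(219,178)),("seal",(334,185),(169,181)),("dial",(181,168),(333,221)),("jade",(346,277),(218,127))]:
    ra,rb=rg(k,a,na),rg(k,b,nb)
    X,e=tri([ray(a,ra[1]),ray(b,rb[1])]); print(k,np.round(ra[1]),np.round(rb[1]),np.round(X,3),np.round(e,4))
    if k=="seal":
        ys,xs=np.nonzero(ra[0]["pixels"]); P=np.array([onz(a,(x,y),.03)[:2] for x,y in zip(xs,ys)])
        rect=cv2.minAreaRect(P.astype(np.float32)); print(rect)
E
```

```text
seal [333. 222.] [196. 156.] [0.46  0.233 0.021] [0.0001 0.0001]
((0.46303918957710266, 0.23534835875034332), (0.055059779435396194, 0.09821496903896332), 53.844486236572266)
seal [293. 203.] [220. 178.] [0.478 0.086 0.027] [0.0006 0.0006]
((0.48120808601379395, 0.0822581946849823), (0.07889416068792343, 0.1302367001771927), 45.83130645751953)
seal [333. 185.] [167. 180.] [0.331 0.165 0.019] [0.0005 0.0005]
((0.3371752202510834, 0.1640681028366089), (0.09714711457490921, 0.056587785482406616), 58.70527267456055)
dial [181. 170.] [332. 223.] [ 0.616 -0.283  0.089] [0.001 0.001]
jade [346. 275.] [219. 128.] [0.603 0.354 0.021] [0.0013 0.0013]
```

View pics/crop.png

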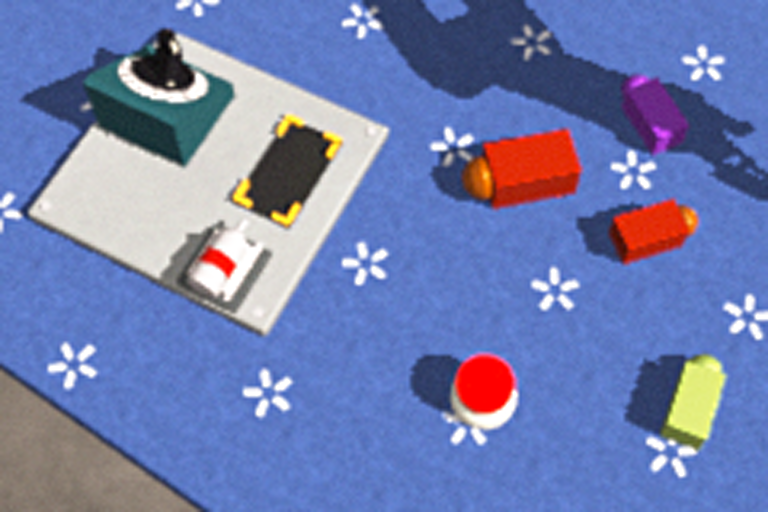

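The crop confirms it: the small red seal's amber knob is at crop (688,218) and its plain face at (620,240). The brass stubs are at crop (288,120), (338,142), (290,222) and (237,198). The graver sits at the bottom, which is the engraver's +x end.

```bash
cat >> h.py <<'E'
def togo(pos,R,st=None):
    """total shift in present tool axes, turn as rotvec deg in tool axes"""
    st=st or get_state(); R0=Rn.from_quat(st["tcp_rot"])
    d=R0.inv().apply(np.array(pos)-st["tcp_pos"]); w=(R0.inv()*R).as_rotvec(degrees=True)
    print("shift mm",np.round(d*1000,1),"turn deg",np.round(w,2)); return d,w
def down(Adeg):
    a=np.radians(Adeg); x=np.array([np.cos(a),np.sin(a),0]); z=np.array([0,0,-1.]); return Rn.from_matrix(np.c_[x,np.cross(z,x),z])
E
python3 - <<'E'
from h import *
a=get_image("scene"); b=get_image("side")
c=lambda x,y:(130+x/3.2,150+y/3.2)
kn=onz(a,c(690,217),.02);fc=onz(a,c(618,241),.02)
print("seal",kn,fc,np.degrees(np.arctan2(*(fc-kn)[1::-1])))
for p in [(388,128),(265,333),(30,212)]: print("plate",np.round(onz(a,c(*p),.02),3))
S=[onz(a,c(*p),.03) for p in [(283,118),(340,140),(292,224),(236,200)]]
print("stubs",np.round(S,3),np.mean(S,0))
togo([.46,.235,.16],down(144))
E
```

```text
seal [0.42315935 0.2609402  0.02      ] [0.49050302 0.21132891 0.02      ] -36.378634166923895
plate [ 0.512 -0.064  0.02 ]
plate [ 0.778 -0.033  0.02 ]
plate [ 0.808 -0.318  0.02 ]
stubs [[ 0.57  -0.163  0.03 ]
 [ 0.558 -0.096  0.03 ]
 [ 0.669 -0.079  0.03 ]
 [ 0.679 -0.144  0.03 ]] [ 0.61907236 -0.12028699  0.03      ]
shift mm [-310.8 -187.4   71.3] turn deg [-0.   -0.   10.06]
```

Request:
{"fn": "drive_tool", "kwargs": {
  "deltas": [
    [[-0.031,-0.019,0.007],[0,0,0],1],
    [[-0.031,-0.019,0.007],[0,0,0],1],
    [[-0.031,-0.019,0.007],[0,0,0],1],
    [[-0.031,-0.019,0.007],[0,0,0],1],
    [[-0.031,-0.019,0.007],[0,0,0],1]
  ]
}}

```text
time: 2.1
tcp_pos: [0.3609, 0.3851, 0.1962]
tcp_rot: [0.224, 0.975, 0.0, 0.0]
wrist_force: [0.5, 0.3, -0.2]
finger_gap: 1.0
grip_force: 0.0
```

Request:
{"fn": "drive_tool", "kwargs": {
  "deltas": [
    [[-0.031,-0.019,0.007],[0,0,0],1],
    [[-0.031,-0.019,0.007],[0,0,0],1],
    [[-0.031,-0.019,0.007],[0,0,0],1],
    [[-0.031,-0.019,0.007],[0,0,5],1],
    [[-0.031,-0.019,0.007],[0,0,5],1]
  ]
}}

```text
time: 2.6
tcp_pos: [0.4566, 0.2304, 0.1613]
tcp_rot: [0.31, 0.951, 0.0, 0.0]
wrist_force: [-0.7, -0.1, 1.0]
finger_gap: 1.002
grip_force: 0.0
```

```bash
python3 - <<'E'
from h import *
w=get_image("wrist"); st=get_state(); print(st["tcp_pos"],Rn.from_quat(st["tcp_rot"]).as_matrix().round(3).tolist())
save(w,"w1.png",s=1.5)
for r in regions_of("seal",w):
    ys,xs=np.nonzero(r["pixels"]); print(round(r["p"],2),np.round(r["bbox"]))
print("pred center",proj(w,np.array([.46,.234,.02]),True), [proj(w,np.array(p),True).round() for p in ([.423,.261,.02],[.49,.211,.02])])
E
```

```text
[0.45830438 0.22599906 0.16024202] [[-0.804, 0.594, 0.001], [0.594, 0.804, -0.003], [-0.003, -0.002, -1.0]]
0.85 [264. 176.  43.  97.]
0.73 [132. 118.  86.  54.]
0.7 [165. 265.  66. 104.]
pred center [264.64668185 180.2221865 ] [array([265., 134.]), array([264., 216.])]
```

View pics/w1.png

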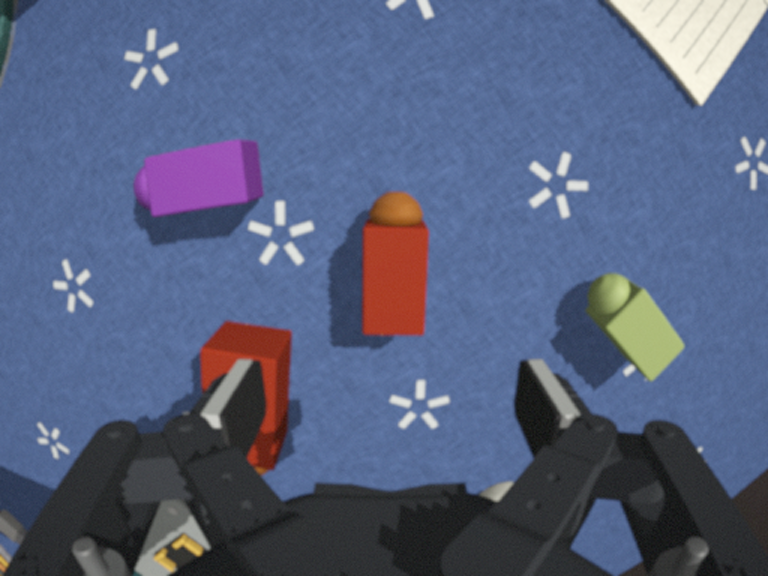

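The small red seal lies in the middle with its knob up. Its top-face corners in the 1.5x view are (363,223), (428,223), (425,334) and (362,333). The big red one is at lower left, clear of the fingers.

```bash
python3 - <<'E'
from h import *
w=get_image("wrist")
C=np.array([onz(w,(x/1.5,y/1.5),.04,True) for x,y in [(363,223),(428,223),(425,334),(362,333)]])
print(C.round(3)); m=C.mean(0); f=(C[2]+C[3]-C[0]-C[1])/2; h=np.degrees(np.arctan2(f[1],f[0]))
print("mid",m,"len",np.linalg.norm(f),"wid",np.linalg.norm(C[1]-C[0]),"head",h)
a=get_image("scene")
# knob tip/top height check by two views: mask centroid wrist vs scene
R=[]
for im,n,fi in((w,(264,176),True),(a,(333,222),False)):
    r=min(regions_of("seal",im),key=lambda r:np.hypot(*(np.array(r["bbox"][:2])-n))); ys,xs=np.nonzero(r["pixels"]); R.append(ray(im,(xs.mean(),ys.mean()),fi))
print(tri(R))
togo([m[0],m[1],.005],down(180+h))
E
```

```text
[[0.42  0.235 0.04 ]
 [0.443 0.267 0.04 ]
 [0.5   0.224 0.04 ]
 [0.476 0.192 0.04 ]]
mid [0.45986705 0.22953175 0.04      ] len 0.0709197907042748 wid 0.038769682618997325 head -37.08595013006093
(array([0.45731346, 0.23300133, 0.01771647]), [np.float64(0.0005384791404289076), np.float64(0.0005384791404288522)])
shift mm [ -5.4   0.7 156.5] turn deg [ 0.01 -0.02  1.2 ]
```

Request:
{"fn": "drive_tool", "kwargs": {
  "deltas": [
    [[-0.005,0.001,0.035],[0,0,1.2],0.85],
    [[0,0,0.035],[0,0,0],0.8],
    [[0,0,0.035],[0,0,0],0.8],
    [[0,0,0.025],[0,0,0],0.8],
    [[0,0,0.015],[0,0,0],0.8]
  ],
  "newtons": 50
}}

```text
time: 3.4
tcp_pos: [0.4584, 0.2303, 0.0146]
tcp_rot: [0.317, 0.948, -0.001, -0.001]
wrist_force: [-0.2, 0.2, 0.6]
finger_gap: 0.797
grip_force: 0.0
```

Request:
{"fn": "drive_tool", "kwargs": {
  "deltas": [
    [[0,0,0.01],[0,0,0],0.8],
    [[0,0,0],[0,0,0],0.8],
    [[0,0,0],[0,0,0],0.3],
    [[0,0,0],[0,0,0],0.2],
    [[0,0,0],[0,0,0],0.2]
  ],
  "newtons": 50
}}

```text
time: 3.9
tcp_pos: [0.4609, 0.2299, 0.0075]
tcp_rot: [0.318, 0.948, 0.001, 0.001]
wrist_force: [-0.5, 2.0, 4.7]
finger_gap: 0.46
grip_force: 51.3
```

Request:
{"fn": "drive_tool", "kwargs": {
  "deltas": [
    [[0,0,-0.02],[0,0,0],0.2],
    [[0,0,-0.045],[0,0,0],0.2],
    [[0,0,-0.045],[0,0,0],0.2],
    [[-0.02,-0.006,-0.045],[0,0,0],0.2],
    [[-0.036,-0.012,-0.03],[0,0,0],0.2]
  ]
}}

```text
time: 4.4
tcp_pos: [0.4936, 0.1822, 0.1949]
tcp_rot: [0.317, 0.948, 0.001, 0.001]
wrist_force: [2.0, 0.9, -3.4]
finger_gap: 0.458
grip_force: 51.8
```

Request:
{"fn": "drive_tool", "kwargs": {
  "deltas": [
    [[-0.04,-0.013,-0.02],[0,0,0],0.2],
    [[-0.04,-0.013,-0.008],[0,0,0],0.2],
    [[-0.04,-0.013,0],[0,0,0],0.2],
    [[-0.04,-0.013,0],[0,0,0],0.2],
    [[-0.04,-0.013,0],[0,0,0],0.2]
  ]
}}

```text
time: 4.9
tcp_pos: [0.6141, 0.007, 0.2196]
tcp_rot: [0.319, 0.948, -0.0, -0.0]
wrist_force: [0.5, 0.0, -3.6]
finger_gap: 0.461
grip_force: 51.8
```

Request:
{"fn": "drive_tool", "kwargs": {
  "deltas": [
    [[-0.04,-0.013,0],[0,0,0],0.2],
    [[-0.04,-0.013,0],[0,0,0],0.2],
    [[-0.035,-0.012,0],[0,0,0],0.2],
    [[-0.025,-0.008,0],[0,0,0],0.2],
    [[0,0,0],[0,0,-7.5],0.2]
  ]
}}

```text
time: 5.4
tcp_pos: [0.6993, -0.1166, 0.2189]
tcp_rot: [0.257, 0.967, -0.001, 0.001]
wrist_force: [-1.3, 1.3, -4.0]
finger_gap: 0.46
grip_force: 51.7
```

Request:
{"fn": "drive_tool", "kwargs": {
  "deltas": [
    [[0,0,0],[0,0,-7.5],0.2],
    [[0,0,0],[0,0,-7.5],0.2],
    [[0,0,0],[0,0,-7.5],0.2],
    [[0,0,0],[0,0,-7.5],0.2],
    [[0,0,0],[0,0,-7.5],0.2]
  ]
}}

```text
time: 5.9
tcp_pos: [0.697, -0.1125, 0.2191]
tcp_rot: [-0.071, 0.997, 0.0, -0.001]
wrist_force: [-0.9, 0.7, -3.8]
finger_gap: 0.46
grip_force: 51.8
```

```bash
python3 - <<'E'
from h import *
get_image("wrist");get_image("wrist");w=get_image("wrist"); st=get_state(); print(st["tcp_pos"],st["tcp_rot"],st["finger_gap"],st["grip_force"])
save(w,"w2.png",s=1.5); a=get_image("side")
for k in["dial_mark","dial","panel"]:
  for r in regions_of(k,w): print(k,round(r["p"],2),np.round(r["bbox"]))
np.savez("w2.npz",R=w["R"],t=w["t"],cx=w["cx"],cy=w["cy"],fovy=w["fovy"])
E
```

```text
[ 0.69721491 -0.11256959  0.21914993] [-6.70651132e-02  9.97748517e-01  6.62833501e-05 -4.03325219e-04] 0.46060484397528473 51.749510765075684
dial_mark 0.66 [105.  77.  62.  73.]
dial 0.6 [103.  81.  62.  69.]
panel 0.82 [108.  85.  80.  87.]
```

View pics/w2.png

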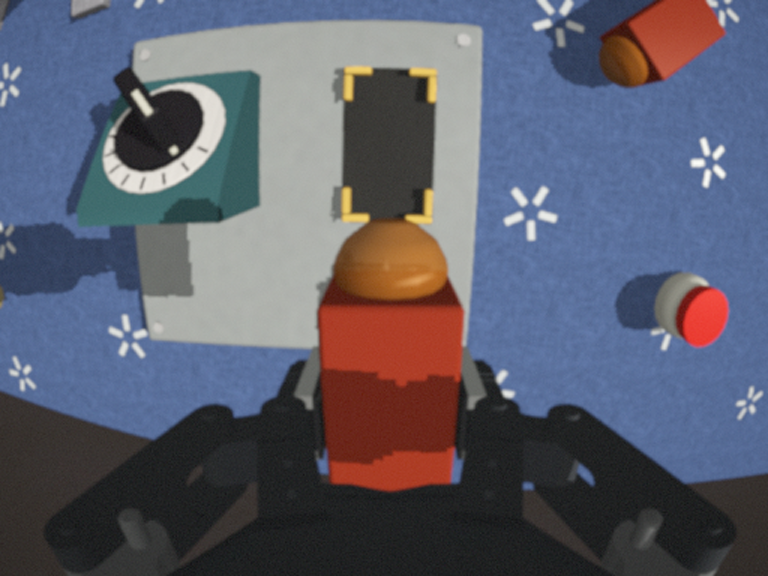

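The wrist view shows the cradle stubs' outer corners at (344,68), (437,70), (434,222) and (341,220). The dial is at about (160,130), with its white mark at (173,150). The seal is held straight with its knob towards the robot.

```bash
python3 - <<'E'
from h import *
w={k:v for k,v in np.load("w2.npz").items()}
def q(z,L):
    C=np.array([onz(w,(x/1.5,y/1.5),z,True) for x,y in L]); f=(C[2]+C[3]-C[0]-C[1])/2; s=(C[1]+C[2]-C[0]-C[3])/2
    print(z,"c",C.mean(0).round(4),"len",np.linalg.norm(f).round(4),"wid",np.linalg.norm(s).round(4),"yaw",np.degrees(np.arctan2(f[1],f[0])).round(2),np.degrees(np.arctan2(-s[0],s[1])).round(2)); return C.mean(0)
c=q(.03,[(344,68),(437,70),(434,222),(341,220)])
q(.02,[(134,42),(482,27),(467,348),(150,339)])
# two-view height of stubs: scene
a=get_image("scene"); S=[(283,118),(340,140),(292,224),(236,200)];W=[(344,68),(437,70),(434,222),(341,220)]
# correspond: scene knob-end -y, knob-end +y, graver +y, graver -y
print(np.round([tri([ray(w,(x/1.5,y/1.5),True),ray(a,(130+u/3.2,150+v/3.2))])[0] for (x,y),(u,v) in zip(W,S)],4))
# held seal: top face corners at z of top
st=get_state(); 
zt=st["tcp_pos"][2]+.0335
for p in [(322,306),(460,306)]: print("seal back top",onz(w,(p[0]/1.5,p[1]/1.5),zt,True).round(4))
print("knob end", onz(w,(391/1.5,222/1.5),zt-.02,True))
E
```

```text
0.03 c [ 0.6149 -0.1241  0.03  ] len 0.1148 wid 0.0691 yaw 6.8 6.65
0.02 c [ 0.657 -0.194  0.02 ] len 0.2647 wid 0.2877 yaw 6.73 6.71
[[ 0.5603 -0.1687  0.0119]
 [ 0.5539 -0.0973  0.0236]
 [ 0.6677 -0.0811  0.0253]
 [ 0.6762 -0.1507  0.019 ]]
seal back top [ 0.6648 -0.1349  0.2528]
seal back top [ 0.6598 -0.0992  0.2528]
knob end [ 0.64344344 -0.11960074  0.2327905 ]
```

Request:
{"fn": "drive_tool", "kwargs": {
  "deltas": [
    [[0.03,0,0],[0,0,1],0.2],
    [[0.03,0,0.01],[0,0,0],0.2],
    [[0.013,0,0.035],[0,0,0],0.2],
    [[0,0,0.045],[0,0,0],0.2],
    [[0,0,0.04],[0,0,0],0.2]
  ]
}}

```text
time: 6.8
tcp_pos: [0.6251, -0.1221, 0.0887]
tcp_rot: [-0.059, 0.998, -0.0, 0.001]
wrist_force: [0.5, -0.4, -3.1]
finger_gap: 0.458
grip_force: 51.8
```

Request:
{"fn": "drive_tool", "kwargs": {
  "deltas": [
    [[0,0,0.03],[0,0,0],0.2],
    [[0,0,0.015],[0,0,0],0.2],
    [[0,0,0],[0,0,0],0.2],
    [[0,0,0],[0,0,0],0.2],
    [[0,0,0],[0,0,0],0.2]
  ]
}}

```text
time: 7.3
tcp_pos: [0.6272, -0.1224, 0.0464]
tcp_rot: [-0.06, 0.998, -0.001, 0.002]
wrist_force: [0.5, -0.3, -3.4]
finger_gap: 0.46
grip_force: 51.5
```

```bash
python3 - <<'E'
from h import *
st=get_state(); print(st["tcp_pos"],st["tcp_rot"],st["wrist_force"])
togo([.6249,-.1228,.0275],down(186.75))
E
```

```text
[ 0.6272167  -0.12239691  0.04635277] [-5.97520393e-02  9.98211438e-01 -7.15427627e-04  1.76253843e-03] [ 0.49828302 -0.30496241 -3.38455577]
shift mm [ 2.4 -0.1 18.8] turn deg [-0.09  0.2   0.1 ]
```

Request:
{"fn": "drive_tool", "kwargs": {
  "deltas": [
    [[0.001,0,0.007],[0,0,0],0.2],
    [[0.001,0,0.005],[0,0,0],0.2],
    [[0,0,0.003],[0,0,0],0.2],
    [[0,0,0.001],[0,0,0],0.2],
    [[0,0,0],[0,0,0],0.2]
  ]
}}

```text
time: 7.8
tcp_pos: [0.6232, -0.1221, 0.028]
tcp_rot: [-0.06, 0.998, 0.0, -0.0]
wrist_force: [0.0, -0.8, -4.0]
finger_gap: 0.461
grip_force: 51.6
```

Request:
{"fn": "drive_tool", "kwargs": {
  "deltas": [
    [[0,0,0.001],[0,0,0],0.2],
    [[0,0,0],[0,0,0],0.2]
  ]
}}

```text
time: 8.0
tcp_pos: [0.6236, -0.1222, 0.0276]
tcp_rot: [-0.06, 0.998, -0.0, 0.0]
wrist_force: [0.1, 0.2, -1.0]
finger_gap: 0.456
grip_force: 51.7
```

Request:
{"fn": "drive_tool", "kwargs": {
  "deltas": [
    [[0,0,0.0005],[0,0,0],0.2],
    [[0,0,0],[0,0,0],0.2],
    [[0,0,0],[0,0,0],0.55],
    [[0,0,0],[0,0,0],0.65],
    [[0,0,0],[0,0,0],0.75]
  ]
}}

```text
time: 8.5
tcp_pos: [0.6236, -0.1222, 0.0268]
tcp_rot: [-0.06, 0.998, -0.0, 0.0]
wrist_force: [-0.6, 0.4, 0.7]
finger_gap: 0.749
grip_force: 0.0
```

Request:
{"fn": "drive_tool", "kwargs": {
  "deltas": [
    [[0,0,0],[0,0,0],0.75],
    [[0,0,-0.02],[0,0,0],0.75],
    [[0,0,-0.04],[0,0,0],0.75],
    [[0,0,-0.05],[0,0,0],0.75],
    [[0,0,-0.05],[0,0,0],0.75]
  ]
}}

```text
time: 9.0
tcp_pos: [0.6228, -0.1219, 0.1879]
tcp_rot: [-0.06, 0.998, 0.0, -0.001]
wrist_force: [1.0, -1.1, 0.8]
finger_gap: 0.746
grip_force: 0.0
```

```bash
python3 - <<'E'
from h import *
get_image("wrist"); w=get_image("wrist"); a=get_image("scene"); b=get_image("side"); st=get_state(); print(st["tcp_pos"],st["tcp_rot"])
W=cv2.resize(w["pixels"][:,:,::-1],(512,384)); 
A=cv2.resize(np.ascontiguousarray(a["pixels"][150:270,130:258,::-1]),(288,270)); B=cv2.resize(np.ascontiguousarray(b["pixels"][170:270,270:377,::-1]),(288,270))
out=np.zeros((540,800,3),np.uint8); out[:384,:512]=W; out[:270,512:]=A; out[270:,512:]=B; cv2.imwrite("pics/c3.png",out)
np.savez("w3.npz",R=w["R"],t=w["t"],cx=w["cx"],cy=w["cy"],fovy=w["fovy"],px=w["pixels"])
E
```

```text
[ 0.62443894 -0.12236635  0.18857731] [-5.98465563e-02  9.98205793e-01 -7.21499959e-04  1.75018730e-03]
```

View pics/c3.png

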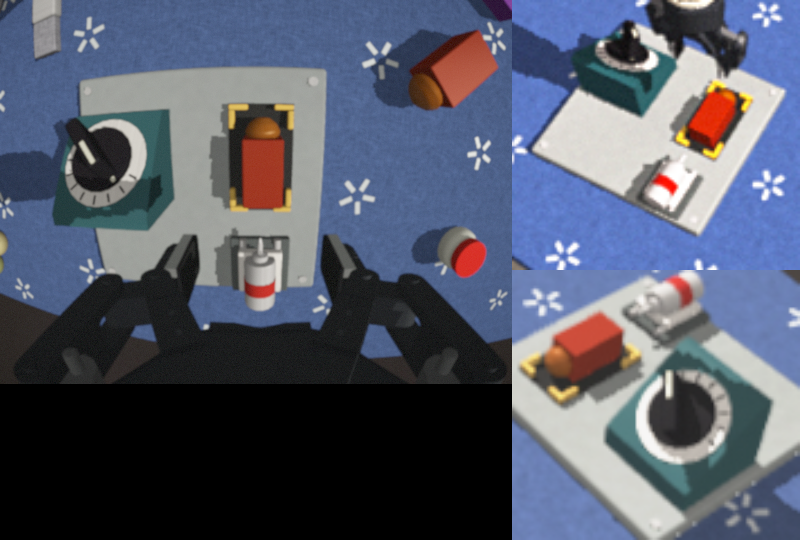

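The seal lies in the cradle between all four stubs, its plain face towards the graver. In the wrist view the dial's rim mark is at (112,178) and the bar's white stripe runs from (78,138) to (97,162).

```bash
cat >> h.py <<'E'
yaw=np.radians(6.75); RE=Rn.from_euler("z",yaw); tE=np.array([.657,-.194,0])
AX=np.array([-np.sin(np.radians(35)),0,np.cos(np.radians(35))]); U=np.array([np.cos(np.radians(35)),0,np.sin(np.radians(35))]) # up-slope
V=np.array([0,1.,0])
PAN=np.array([-.039,-.080,.078])
def dialpt(r,ang,h,base=PAN):  # ang clockwise from upslope (seen on face), h above panel, world
    a=np.radians(ang); d=np.cos(a)*U-np.sin(a)*V
    return RE.apply(base+r*d+h*AX)+tE
E
python3 - <<'E'
from h import *
w2={k:v for k,v in np.load("w2.npz").items()}; w3={k:v for k,v in np.load("w3.npz").items()}
def E(X): 
    e=RE.inv().apply(X-tE); r=e-PAN; return "eng",e.round(4),"face u,v,h",np.round([r@U,r@V,r@AX],4)
print("mark",E(tri([ray(w2,(173/1.5,150/1.5),True),ray(w3,(112,178),True)])[0]))
for p,q in (((130,90),(78,138)),((152,113),(97,162))): print("stripe",E(tri([ray(w2,(p[0]/1.5,p[1]/1.5),True),ray(w3,q,True)])[0]))
c=w3["px"][95:245,40:190,::-1]; s=4; c=cv2.resize(np.ascontiguousarray(c),None,fx=s,fy=s,interpolation=cv2.INTER_CUBIC)
a=get_image("side"); 
d=cv2.resize(np.ascontiguousarray(a["pixels"][195:255,300:365,::-1]),None,fx=3,fy=3,interpolation=cv2.INTER_CUBIC)
out=np.zeros((600,800,3),np.uint8); out[:,:600]=c; out[:180,600:795]=d
def put(X,col):
    p=(proj(w3,X,True)-(40,95))*s; cv2.circle(out,tuple(int(v) for v in p),2,col,-1)
for a_ in range(0,360,15): put(dialpt(.034,a_,.010),(0,255,0))
cv2.imwrite("pics/d.png",out)
E
```

```text
mark ('eng', array([-0.0322, -0.0623,  0.0977]), 'face u,v,h', array([0.0169, 0.0177, 0.0123]))
stripe ('eng', array([-0.0727, -0.0868,  0.1114]), 'face u,v,h', array([-0.0084, -0.0068,  0.0467]))
stripe ('eng', array([-0.0536, -0.0594,  0.1278]), 'face u,v,h', array([0.0166, 0.0206, 0.0492]))
```

View pics/d.png

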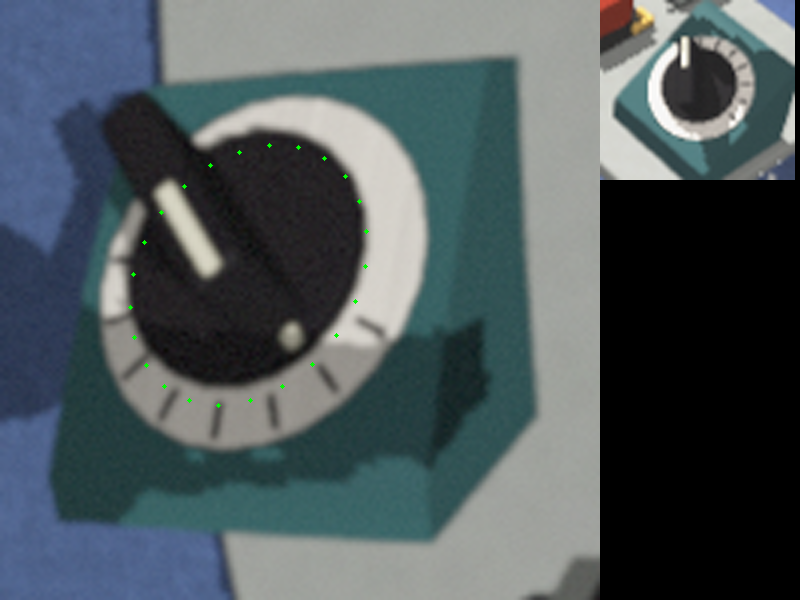

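```bash
python3 - <<'E'
from h import *
from scipy.optimize import least_squares
w2={k:v for k,v in np.load("w2.npz").items()}; w3={k:v for k,v in np.load("w3.npz").items()}
P0=RE.apply(PAN)+tE; n=RE.apply(AX);u=RE.apply(U);v=RE.apply(V)
def bp(w,uv,h):
    o,d=ray(w,uv,True); X=o+d*((P0+h*n-o)@n)/(d@n)-P0; return np.array([X@u,X@v])
c3=lambda x,y:(40+x/4,95+y/4); c2=lambda x,y:(x/1.5,y/1.5)
edge=[c3(*p) for p in[(366,250),(130,275),(225,386),(170,365),(345,180),(310,352)]]
def res(x):
    c=x[:2];h=x[2];a=x[3]; d=np.array([np.cos(a),-np.sin(a)]);p=np.array([-d[1],d[0]]); r=[]
    for e in edge: r.append(np.linalg.norm(bp(w3,e,h)-c)-.034)
    for w,m in((w3,c3(292,335)),(w2,c2(173,150))): r+=list(bp(w,m,h)-c-.030*d)
    for w,L in((w3,[c3(165,185),c3(212,273)]),(w2,[c2(130,90),c2(152,113)])):
        for s in L: r.append((bp(w,s,h+.036)-c)@p)
    r+=[ (h-.012)*.1]
    return np.array(r)*1000
s=least_squares(res,[0,0,.012,-.8]); print(np.round(s.x*[1000,1000,1000,57.3],2)); print(np.round(s.fun,1))
for t in[(370,328),(328,380),(272,410),(215,420),(168,405),(132,367),(115,320),(120,260)]:
    q=bp(w3,c3(*t),.003)-s.x[:2]; print("tick",np.degrees(np.arctan2(-q[1],q[0])).round(1),np.linalg.norm(q).round(4))
for w,L in((w3,[c3(165,185),c3(212,273)]),(w2,[c2(130,90),c2(152,113)])):
    d=np.array([np.cos(s.x[3]),-np.sin(s.x[3])])
    print([((bp(w,z,s.x[2]+.036)-s.x[:2])@d).round(4) for z in L])
E
```

```text
[ -3.88  -0.7   12.52 -42.5 ]
[ 1.5 -1.1  0.1 -2.  -2.3  2.  -0.5 -0.8 -1.1 -1.4  0.1 -0.9 -1.5  1.2
  0.1]
tick -64.7 0.0388
tick -41.4 0.0391
tick -17.6 0.0386
tick 6.3 0.0397
tick 28.4 0.0408
tick 51.8 0.0422
tick 72.4 0.0441
tick 94.5 0.045
[np.float64(0.0001), np.float64(0.0279)]
[np.float64(-0.0049), np.float64(0.0278)]
```

```bash
cat >> h.py <<'E'
def dialR(ang):
    a=np.radians(ang); d=RE.apply(np.cos(a)*U-np.sin(a)*V); z=-RE.apply(AX); return Rn.from_matrix(np.c_[d,np.cross(z,d),z])
def plan(pos,R):
    st=get_state(); R0=Rn.from_quat(st["tcp_rot"]); z0=np.array([0,0,-1.]); z1=R.as_matrix()[:,2]
    ax=np.cross(z0,z1); ax/=np.linalg.norm(ax); T=Rn.from_rotvec(ax*np.arccos(z0@z1)); Rm=T.inv()*R
    print("shift mm now",(R0.inv().apply(np.array(pos)-st["tcp_pos"])*1000).round(1),"turn1",(R0.inv()*Rm).as_rotvec(degrees=True).round(2),"turn2",(Rm.inv()*R).as_rotvec(degrees=True).round(2))
E
python3 - <<'E'
from h import *
base=PAN+U*-.0039+V*-.0012
g=dialpt(0,0,.0125+.024,base); print("grip",g.round(4)); n=RE.apply(AX)
plan(g+n*.081,dialR(-42)); print((g+n*.081).round(3))
print(get_state()["q"].round(2))
E
```

```text
grip [ 0.6039 -0.2821  0.1057]
shift mm now [  84.7 -156.5   14.7] turn1 [-1.0000e-02  1.0000e-02  1.3811e+02] turn2 [-23.42  26.01   0.  ]
[ 0.558 -0.288  0.172]
[-0.3   0.45  1.48 -0.    1.21 -1.99]
```

Request:
{"fn": "drive_tool", "kwargs": {
  "deltas": [
    [[0.021,-0.039,0],[0,0,0],0.75],
    [[0.021,-0.039,0],[0,0,0],0.6],
    [[0.021,-0.039,0],[0,0,0],0.6],
    [[0.021,-0.039,0],[0,0,0],0.6],
    [[0,0,0],[0,0,8],0.6]
  ],
  "newtons": 30
}}

```text
time: 9.75
tcp_pos: [0.5554, -0.2915, 0.1843]
tcp_rot: [0.012, 1.0, -0.0, -0.002]
wrist_force: [0.5, 0.6, 0.2]
finger_gap: 0.597
grip_force: 0.0
```

Request:
{"fn": "drive_tool", "kwargs": {
  "deltas": [
    [[0,0,0],[0,0,8],0.6],
    [[0,0,0],[0,0,8],0.6],
    [[0,0,0],[0,0,8],0.6],
    [[0,0,0],[0,0,8],0.6],
    [[0,0,0],[0,0,8],0.6]
  ]
}}

```text
time: 10.25
tcp_pos: [0.5571, -0.2861, 0.1841]
tcp_rot: [0.354, 0.935, 0.0, -0.002]
wrist_force: [0.3, 0.3, -0.2]
finger_gap: 0.602
grip_force: 0.0
```

Request:
{"fn": "drive_tool", "kwargs": {
  "deltas": [
    [[0,0,0],[0,0,8],0.6],
    [[0,0,0],[0,0,8],0.6],
    [[0,0,0],[0,0,8],0.6],
    [[0,0,0],[0,0,8],0.6],
    [[0,0,0],[0,0,8],0.6]
  ]
}}

```text
time: 10.75
tcp_pos: [0.5572, -0.2861, 0.1841]
tcp_rot: [0.653, 0.758, -0.0, -0.002]
wrist_force: [0.5, 0.9, 1.2]
finger_gap: 0.604
grip_force: 0.0
```

Request:
{"fn": "drive_tool", "kwargs": {
  "deltas": [
    [[0,0,0],[0,0,8],0.6],
    [[0,0,0],[0,0,8],0.6],
    [[0,0,0],[0,0,8],0.6],
    [[0,0,0],[0,0,8],0.6],
    [[0,0,0],[0,0,8],0.6]
  ]
}}

```text
time: 11.25
tcp_pos: [0.5572, -0.2861, 0.1841]
tcp_rot: [0.872, 0.489, -0.001, -0.002]
wrist_force: [-0.2, -1.0, 0.8]
finger_gap: 0.6
grip_force: 0.0
```

Request:
{"fn": "drive_tool", "kwargs": {
  "deltas": [
    [[0,0,0],[0,0,2],0.6],
    [[0,0,0],[-5,5.5,0],0.6],
    [[0,0,0],[-5,5.5,0],0.6],
    [[0,0,0],[-5,5.5,0],0.6],
    [[0,0,0],[-5,5.5,0],0.6]
  ]
}}

```text
time: 11.75
tcp_pos: [0.5575, -0.2862, 0.1853]
tcp_rot: [0.85, 0.46, 0.249, 0.061]
wrist_force: [1.0, 1.8, -1.0]
finger_gap: 0.598
grip_force: 0.0
```

```bash
python3 - <<'E'
from h import *
base=PAN+U*-.0039+V*-.0012
g=dialpt(0,0,.0125+.024,base); n=RE.apply(AX)
get_image("wrist");st=get_state(); print(st["q"].round(2),st["tcp_pos"].round(3)); togo(g+n*.081,dialR(-42))
E
```

```text
[-0.86  0.34  1.83  0.65  0.84 -0.69] [ 0.555 -0.285  0.183]
shift mm [-5.  -0.3 10.5] turn deg [-6.69  0.79  6.81]
```

Request:
{"fn": "drive_tool", "kwargs": {
  "deltas": [
    [[-0.0025,0,0.005],[-3.3,0.4,3.4],0.6],
    [[-0.0025,0,0.005],[-3.3,0.4,3.4],0.6],
    [[0,0,0],[0,0,0],0.6]
  ]
}}

```text
time: 12.1
tcp_pos: [0.5585, -0.287, 0.1726]
tcp_rot: [0.871, 0.393, 0.281, 0.088]
wrist_force: [-0.6, 0.3, 0.1]
finger_gap: 0.6
grip_force: 0.0
```

```bash
python3 - <<'E'
from h import *
base=PAN+U*-.0039+V*-.0012
g=dialpt(0,0,.0125+.024,base); n=RE.apply(AX)
get_image("wrist");w=get_image("wrist");st=get_state(); print(st["q"].round(2)); togo(g+n*.081,dialR(-42))
p=w["pixels"][:,:,::-1].copy(); s=1.5; p=cv2.resize(p,None,fx=s,fy=s,interpolation=cv2.INTER_CUBIC)
def put(X,c): cv2.circle(p,tuple(int(k*s) for k in proj(w,X,True)),2,c,-1)
for a in range(0,360,15): put(dialpt(.034,a,.0125,base),(0,255,0))
d=dialpt(1,-42,0,base)-dialpt(0,0,0,base); e=np.cross(n,d)
for i in(-1,1):
    for j in(-1,1): put(g+n*.012+i*.03*d+j*.0075*e,(0,255,255))
put(g+n*.012,(255,0,255)); put(dialpt(.03,-42,.0125,base),(0,0,255))
cv2.imwrite("pics/d2.png",p); np.savez("w4.npz",R=w["R"],t=w["t"],cx=w["cx"],cy=w["cy"],fovy=w["fovy"],px=w["pixels"])
E
```

```text
[-0.88  0.34  1.92  0.82  0.71 -0.75]
shift mm [-1.8 -3.8  0.8] turn deg [-0.43  0.45  0.12]
```

View pics/d2.png

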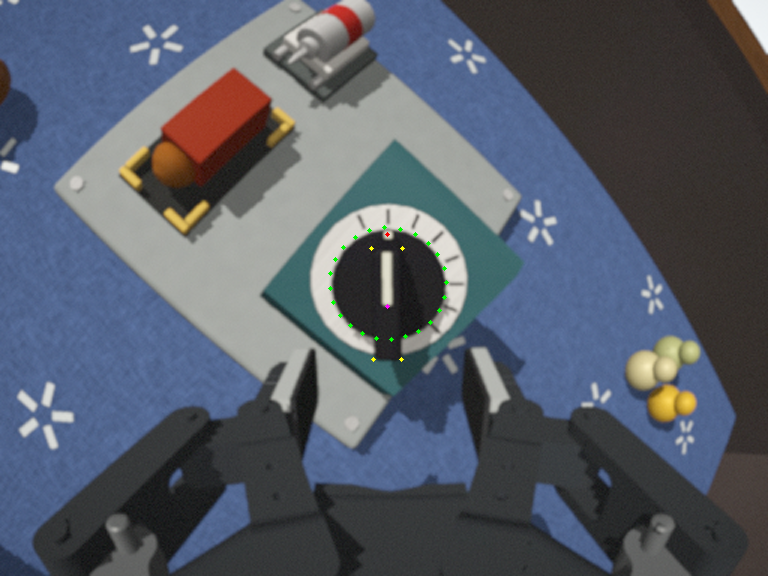

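The overlay fits the dial. Its mark at (388,233) points at the second tick, so the dial stands in detent 1. The bar is upright in view, and the fingers straddle it.

```bash
python3 - <<'E'
from h import *
w=get_image("wrist");st=get_state(); R=Rn.from_quat(st["tcp_rot"])
for z in(-.02,0,.05,.1): print(z,(proj(w,st["tcp_pos"]+R.apply([0,0,z]),True)*1.5).round(1))
base=PAN+U*-.0039+V*-.0012
g=dialpt(0,0,.0365,base); n=RE.apply(AX); togo(g+n*.019*-1,dialR(-42))
print((np.array(w["R"])@R.as_matrix()).round(3), w["cx"])
# stripe/bar in tool frame at bar top plane
for p in[(387,255),(387,305),(388,355)]:
    o,d=ray(w,(p[0]/1.5,p[1]/1.5),True); X=o+d*((g+.012*n-o)@n)/(d@n); print(R.inv().apply(X-st["tcp_pos"]).round(4))
E
```

```text
-0.02 [393.4 395.6]
0 [393.2 367.2]
0.05 [392.7 318. ]
0.1 [392.3 287. ]
shift mm [ -1.3  -4.4 101.1] turn deg [-0.33  0.45  0.19]
[[-0.002  1.     0.003]
 [-0.958 -0.001 -0.286]
 [-0.286 -0.003  0.958]] 259.7118910538054
[ 0.0253 -0.0027  0.0699]
[-0.0006 -0.0028  0.0701]
[-0.0285 -0.0024  0.0703]
```

Request:
{"fn": "drive_tool", "kwargs": {
  "deltas": [
    [[0,0,0],[-0.3,0.4,0.2],0.6],
    [[-0.001,-0.003,0.03],[0,0,0],0.55],
    [[0,0,0.025],[0,0,0],0.5],
    [[0,0,0.015],[0,0,0],0.5],
    [[0,0,0],[0,0,0],0.5]
  ]
}}

```text
time: 12.75
tcp_pos: [0.5994, -0.283, 0.1159]
tcp_rot: [0.869, 0.393, 0.287, 0.091]
wrist_force: [0.3, 0.1, 0.0]
finger_gap: 0.5
grip_force: 0.0
```

```bash
python3 - <<'E'
from h import *
get_image("wrist");w=get_image("wrist");st=get_state(); R=Rn.from_quat(st["tcp_rot"])
base=PAN+U*-.0039+V*-.0012
g=dialpt(0,0,.0365,base); n=RE.apply(AX); togo(g-n*.016,dialR(-42)); print(st["finger_gap"])
s=1.5; p=cv2.resize(w["pixels"][:,:,::-1],None,fx=s,fy=s,interpolation=cv2.INTER_CUBIC)
for z in(-.019,0,.02,.04): cv2.circle(p,tuple(int(k*s) for k in proj(w,st["tcp_pos"]+R.apply([0,0,z]),True)),2,(0,255,0),-1)
cv2.circle(p,tuple(int(k*s) for k in proj(w,g+n*.012,True)),2,(255,0,255),-1)
cv2.imwrite("pics/d3.png",p)
E
```

```text
shift mm [-1.3 -2.7 28.6] turn deg [ 0.1   0.01 -0.03]
0.498626393243921
```

View pics/d3.png

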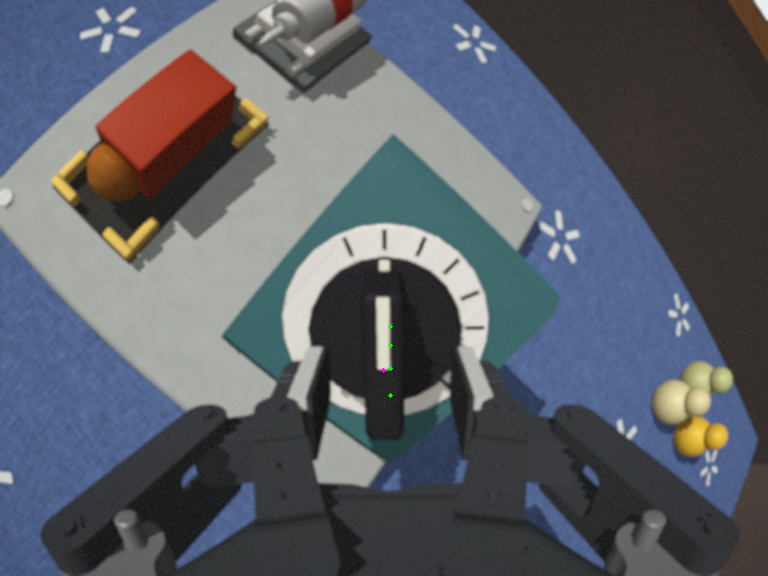

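The bar's centre is at column 384 and the fingers' midpoint at about 390, so I shift 2.5 mm towards tool -y and go down.

Request:
{"fn": "drive_tool", "kwargs": {
  "deltas": [
    [[-0.001,-0.0025,0],[0,0,0],0.5],
    [[0,0,0.015],[0,0,0],0.5],
    [[0,0,0.01],[0,0,0],0.5],
    [[0,0,0.003],[0,0,0],0.5],
    [[0,0,0],[0,0,0],0.4]
  ],
  "newtons": 30
}}

```text
time: 13.35
tcp_pos: [0.6126, -0.2809, 0.093]
tcp_rot: [0.869, 0.393, 0.287, 0.092]
wrist_force: [0.6, -1.0, -0.9]
finger_gap: 0.404
grip_force: 0.0
```

Request:
{"fn": "drive_tool", "kwargs": {
  "deltas": [
    [[0,0,0],[0,0,0],0.3],
    [[0,0,0],[0,0,0],0.1],
    [[0,0,0],[0,0,0],0.0],
    [[0,0,0],[0,0,0],0.0]
  ],
  "newtons": 30
}}

```text
time: 13.75
tcp_pos: [0.6124, -0.2811, 0.0934]
tcp_rot: [0.869, 0.393, 0.287, 0.092]
wrist_force: [-4.0, 1.2, 4.4]
finger_gap: 0.168
grip_force: 34.2
```

```bash
python3 - <<'E'
from h import *
st=get_state(); print(st["wrist_force"],st["ft_torque"],st["finger_gap"],st["grip_force"])
base=PAN+U*-.0039+V*-.0012
g=dialpt(0,0,.0365,base); n=RE.apply(AX); togo(g-n*.016,dialR(-42))
E
```

```text
[-3.9702797   1.16130264  4.3981282 ] [-0.0204328   0.33847819  0.08079151] 0.16824306965732905 34.245396852493286
shift mm [-0.  -0.1  1. ] turn deg [ 0.14  0.04 -0.06]
```

Request:
{"fn": "drive_tool", "kwargs": {
  "deltas": [
    [[0,0,0],[0,0,5],0],
    [[0,0,0],[0,0,5],0],
    [[0,0,0],[0,0,5],0],
    [[0,0,0],[0,0,5],0],
    [[0,0,0],[0,0,2.5],0]
  ]
}}

```text
time: 14.25
tcp_pos: [0.6126, -0.2813, 0.0936]
tcp_rot: [0.929, 0.214, 0.299, 0.034]
wrist_force: [-3.5, 0.5, 5.7]
finger_gap: 0.167
grip_force: 34.4
```

```bash
python3 - <<'E'
from h import *
a=get_image("side");st=get_state(); print(st["wrist_force"],st["ft_torque"],st["finger_gap"],st["grip_force"],st["q"].round(2))
base=PAN+U*-.0039+V*-.0012
g=dialpt(0,0,.0365,base); n=RE.apply(AX); togo(g-n*.016,dialR(-42+22.5))
E
```

```text
[-3.33947753  0.17778823  5.68710621] [-0.00074759  0.33755895  0.10410372] 0.1694016158708838 34.37326669692993 [-0.79  0.51  1.92  1.04  0.55 -0.53]
shift mm [-0.1 -0.3  1. ] turn deg [ 0.16 -0.02 -0.29]
```

Turning smoothly. I'll continue to about 64° total, just short of the third click, and then release so it snaps in.

Request:
{"fn": "drive_tool", "kwargs": {
  "deltas": [
    [[0,0,0],[0,0,5],0],
    [[0,0,0],[0,0,5],0],
    [[0,0,0],[0,0,5],0],
    [[0,0,0],[0,0,5],0],
    [[0,0,0],[0,0,5],0]
  ]
}}

```text
time: 14.8
tcp_pos: [0.6126, -0.2816, 0.0936]
tcp_rot: [0.954, 0.009, 0.3, -0.031]
wrist_force: [-4.0, -0.5, 6.3]
finger_gap: 0.167
grip_force: 37.9
```

Request:
{"fn": "drive_tool", "kwargs": {
  "deltas": [
    [[0,0,0],[0,0,5],0],
    [[0,0,0],[0,0,5],0],
    [[0,0,0],[0,0,4],0],
    [[0,0,0],[0,0,2.5],0],
    [[0,0,0],[0,0,0],0]
  ]
}}

```text
time: 15.3
tcp_pos: [0.6127, -0.2817, 0.0936]
tcp_rot: [0.945, -0.128, 0.292, -0.073]
wrist_force: [-5.1, -1.3, 5.5]
finger_gap: 0.167
grip_force: 34.5
```

```bash
python3 - <<'E'
from h import *
st=get_state(); print(st["wrist_force"],st["ft_torque"],st["finger_gap"],st["grip_force"],st["q"].round(2))
base=PAN+U*-.0039+V*-.0012
g=dialpt(0,0,.0365,base); n=RE.apply(AX); togo(g-n*.016,dialR(-42+67.5))
E
```

```text
[-5.12846855 -1.31587415  5.50995915] [ 0.02306514  0.3809007  -0.29913179] 0.16700375175852256 34.51058328151703 [-0.79  0.51  1.92  1.04  0.55  0.19]
shift mm [-0.5 -0.6  1. ] turn deg [ 0.15 -0.15  3.41]
```

Request:
{"fn": "drive_tool", "kwargs": {
  "deltas": [
    [[0,0,0],[0,0,0],0.3],
    [[0,0,0],[0,0,0],0.5],
    [[0,0,0],[0,0,0],0.55],
    [[0,0,0],[0,0,0],0.55],
    [[0,0,-0.02],[0,0,0],0.55]
  ]
}}

```text
time: 15.8
tcp_pos: [0.6011, -0.2814, 0.1078]
tcp_rot: [0.945, -0.127, 0.291, -0.075]
wrist_force: [-0.4, 0.2, -0.0]
finger_gap: 0.548
grip_force: 0.0
```

Request:
{"fn": "drive_tool", "kwargs": {
  "deltas": [
    [[0,0,-0.03],[0,0,0],0.55],
    [[0,0,-0.04],[0,0,0],0.55],
    [[0,0,-0.04],[0,0,0],0.55],
    [[0,0,0],[0,0,0],0.55]
  ]
}}

```text
time: 16.2
tcp_pos: [0.5381, -0.2914, 0.2036]
tcp_rot: [0.945, -0.127, 0.294, -0.072]
wrist_force: [0.6, -1.7, 0.7]
finger_gap: 0.551
grip_force: 0.0
```

```bash
python3 - <<'E'
from h import *
w=get_image("wrist"); a=get_image("scene"); b=get_image("side"); print(get_state()["wrist_force"])
W=cv2.resize(w["pixels"][:,:,::-1],(512,384)); 
A=cv2.resize(np.ascontiguousarray(a["pixels"][150:270,130:258,::-1]),(288,270)); B=cv2.resize(np.ascontiguousarray(b["pixels"][170:270,270:377,::-1]),(288,270))
out=np.zeros((540,800,3),np.uint8); out[:384,:512]=W; out[:270,512:]=A; out[270:,512:]=B
base=PAN+U*-.0039+V*-.0012
p=proj(w,dialpt(.03,25.5,.0125,base),True); print(p); cv2.circle(out,tuple(int(k) for k in p),1,(0,0,255),-1)
cv2.imwrite("pics/c4.png",out)
E
```

```text
[ 0.47239447 -0.12361873 -0.34656356]
[260.31019468 152.24816095]
```

View pics/c4.png

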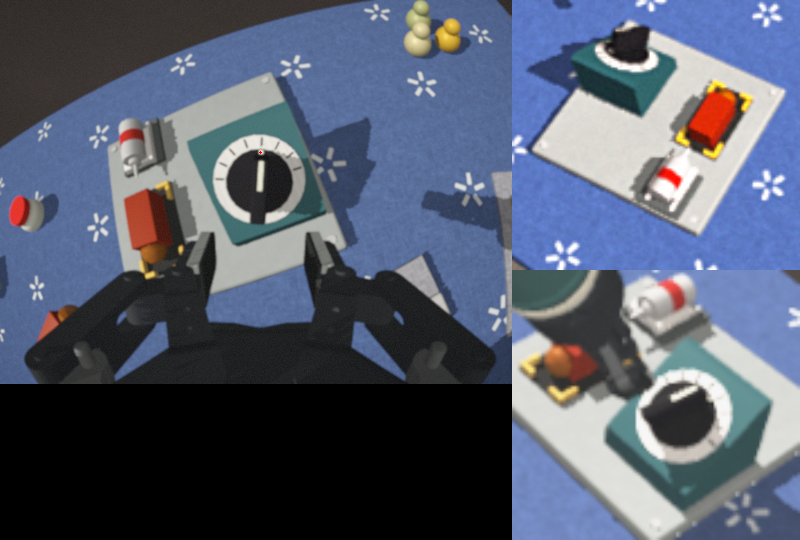

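The mark at (261,152) sits exactly on the position predicted for three clicks. The seal is still in its cradle, and the arm is clear.

```bash
python3 -c "
from workcell import *
print(job_done())"
```

```text
the job is handed in; nothing more can be done
None
```

I laid the small dark red seal flat in the cradle with its plain face to the graver, then turned the dial three clicks clockwise (detent 1 to 4) and let go; I handed the job in at about 16 s, with no verdict returned.

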